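# Raise the guide-bar stand to its middle rung

## Robot

A 6-joint arm with a two-finger parallel gripper is mounted at the origin on a cart in front of the work surface, level with it; the furniture and walls round the work are solid. World frame = base frame: x ahead of the robot, y to its left, z up, the work surface at z = 0. Lengths are in m, angles in rad, forces in N, time in s.
With the tool pointing down it reaches from about 0.375 to 0.9 m from the base axis. Payload 3.1 kg.
Tool frame: the origin (TCP) lies on the centre line of the jaws, within the pads' length; the fingertips stand 11 mm ahead of it and the grasp point (between the pads) lies 8 mm behind it; z points along the fingers, y is the line along which they close (so a half turn about z gives the same grasp; the last joint's range is limited). The gripper opens to 87 mm and grips with 3 to 60 N. Pads are 19 mm wide; open, the fingers measure 117 mm over their backs; the gripper's body (75 mm by 190 mm) begins 51 mm behind the grasp point.
Start: joints at [-1.498, 0.527, 1.433, -0, 1.181, -0.178], TCP at [0.156, -0.605, 0.234] pointing down, gripper open.
Joint ranges: [-3.08, 3.08], [-0.75, 2.2], [0.22, 2.44], [-1.43, 4.57], [0, 2.65], [-2.85, 2.85]. Speed limits (rad/s): [2.79, 2.79, 3.14, 3.14, 3.14, 3.14].

## Interface

Orientations are given as a 3x3 rotation matrix whose columns are the frame's x, y, z axes.
In Python, from bench import bot, vision gives the robot as it stands. The module is installed in compiled form; this text tells all that it offers. Calls block until the motion is done:
- bot.move_ptp(position, orientation): joint-space move of the TCP to a pose.
- bot.move_straight(position, ori=None, v=0.15, max_force=None): straight line of the TCP; ori=None keeps the orientation; v is the mean speed in m/s. With max_force (N) it stops when the force on the tool has changed by that much, and returns True; else False.
- bot.movej(angles): joint-space move.
- bot.let_go() and bot.clamp(squeeze=None): open the fingers fully, or close them until they stop; squeeze is the grip in N (None keeps the last).
- bot.hold(seconds).
- bot.ik(position, orientation): joint angles nearest the present ones, or None.
- bot.observe(): the state.
- vision.snapshot(name): name is "scene" or "side" or "wrist"; returns a dict with "img" (480x640x3 uint8, red, green, blue), "z_map" (480x640 float32, m along the optical axis (not along the pixel's ray), 0 where there is no reading), "fx", "fy", "cx", "cy" (pixels), "world_to_cam" (4x4, takes a point from world to camera coordinates); the wrist camera has in their place "hand_eye" (4x4, takes a point from camera to tool coordinates, whose origin is the TCP and whose axes are the flange's). Camera axes: x right, y down, z forward; pixel columns grow to the right and rows downward; lengths in m; the calibration is good to about 2 mm. The wrist camera is an equidistant fisheye: a pixel r from the principal point sees the ray r / f radians off the axis. A picture is of the moment at which its call begins: read the wrist's pose just before it.
A pose or a line that the arm cannot do raises bot.Unreachable and nothing moves.
- bot.close_job(): hands the job in; it is judged then, once.
The state is a dict: "t": time; "qpos": joint angles; "dq": joint speeds; "effort": joint torques, N m; "eef_pos": TCP position; "ee_rot": TCP orientation; "contact_force": force on the tool from outside, world axes, zero at the start; "moment": the same for the moment, N m; "width": opening from 0.0 (shut) to 1.0 (fully open); "grip_force": force on a finger pad.
Only numpy, scipy, OpenCV 4.12 (cv2) and the standard library are available. Lean on these libraries where they do the work, as an engineer would, in place of code of your own. Each camera call takes 0.05 s, during which the arm holds its last target. There are 200 camera calls.

## Task

Take the telescopic stand by its top guide bar and raise the sliding section from the bottom until its gravity pawl has passed the middle rung and swung back above it, but do not take it past the top rung. Then, still holding the bar, lower it gently, feeling for the moment the pawl bears on the middle rung, and only then let go: neither force the pawl down onto the rung nor let the section drop. Leave the things standing around where they are.

Things in the scene. Friction and masses are not known exactly. Their poses are not given: they have to be found in the camera images.
- stand: fixed part of a telescopic guide-bar stand, bolted down: dark foot plate 160 x 170 x 12 mm, two upright aluminium rails (14 mm square, 120 mm apart, tops 161 mm above the table). Origin: centre of the plate's underside; z up, y along rungs and guide bar; -x is the front, where the sliding section runs
- rung_strip: two steel strips between the rails that carry three level round rungs (10 mm diameter, along y, 40 mm apart in height). Origin: nominal centre of the MIDDLE rung (86 to 94 mm above the table); axes as the stand's. The rung set is clamped in the strips up to 7 mm above or below nominal, differently on each stand; no pose reading shows this, it must be felt
- fly: sliding section: two slim rails 60 mm apart, guide bar across the top; 0.4 to 0.8 kg with its pawl. Slides straight up 130 mm from its bottom stop, where it starts; guide friction only about 1 N, so it falls if let go with no rung under the pawl. Origin: the stand's origin when at the bottom, rising with the section; axes as the stand's
- guide_bar (a point): centre of the steel guide bar on top of the section: diameter 18 mm, along y, 120 mm free between end discs of 30 mm; 215 mm above the table at the start. Slim rails join it from below 30 mm either side of this point; nothing above it, nothing before or behind it down to 161 mm above the table. Taken from above, fingers closing across it along x
- pawl_pin (a point): centre of the pawl's pin on the section, 185 mm straight below guide_bar, 22 mm in front of the rungs' centres, 30 mm above the table at the start. With the pawl seated on a rung it is about 8 mm above that rung's true centre; the next rung begins to swing the pawl at 32 mm and has been passed at 60 mm above the centre of the rung below
- label_roll: bystander: white label roll, 68 mm diameter, 50 mm high, standing behind the stand; origin under its centre
- tube_clamp: bystander: plastic tube clamp 114 x 27 x 7 mm lying in front of the stand; origin under its centre
- clip_box: bystander: small parts box 94 x 126 x 46 mm on the right; origin under its centre
- pawl: gravity pawl on the section's cross pin: steel tongue 6 mm thick, 30 mm wide, reaching 24 mm back (+x) from the pin over the rungs, front counterweight. Origin: the pin. Level at rest, cannot swing up past level. A rung met from below swings it down with under 2 N; it is past, and swings level in 0.3 s, with the pin 20 mm above the rung's true centre

How it is judged:
By the outcome, as a careful person would: the job done as asked, in the order asked, and still so for the second after the job is handed in, with the robot touching nothing.
It also fails if it takes over 45 s, if anything falls off the work surface, if the arm or the gripper's body presses on something with over 40 N, if the wrist force passes 120 N, or if a joint passes its speed limit or range.

## Working session

There is one attempt and no reset: what is moved stays moved. The work goes in short steps, each a Python script; the robot and the scene stay as the last script left them, time stands still between calls to the robot, and variables do not carry over. Pictures are saved under pics/ and viewed, at most 10 in all, crops included, and the job is handed in when it is done.

```bash
mkdir -p pics; ls
python3 - <<'E'
from bench import bot, vision
import cv2, numpy as np
o=bot.observe(); print({k:np.round(v,3).tolist() for k,v in o.items()})
a=[]
for n in("scene","side"):
    s=vision.snapshot(n); np.savez(n+".npz",**s); a.append(s["img"]); print(n,s["fx"],s["cx"],s["cy"],np.round(s["world_to_cam"],3).tolist())
cv2.imwrite("pics/a.png",a[0][:,:,::-1]);cv2.imwrite("pics/b.png",a[1][:,:,::-1])
E
```

```text
pics
{'t': 0.0, 'qpos': [-1.497, 0.528, 1.434, -0.0, 1.181, -0.179], 'dq': [-0.001, -0.001, -0.0, -0.001, 0.002, -0.001], 'effort': [-0.001, -44.005, -17.659, 0.063, 0.058, -0.0], 'eef_pos': [0.156, -0.605, 0.233], 'ee_rot': [[0.968, 0.249, -0.0], [0.249, -0.968, 0.002], [0.0, -0.002, -1.0]], 'contact_force': [0.626, 0.933, -0.145], 'moment': [0.022, 0.035, 0.01], 'grip_force': 0.0, 'width': 0.998}
scene 586.8824727501392 310.355487469633 238.47187635612426 [[-0.902, -0.431, -0.006, 0.505], [-0.328, 0.697, -0.638, 0.221], [0.28, -0.573, -0.77, 1.345], [0.0, 0.0, 0.0, 1.0]]
side 499.25623357867164 316.02620675458866 238.5414367109511 [[0.997, 0.072, 0.017, -0.523], [0.058, -0.628, -0.776, 0.129], [-0.045, 0.775, -0.63, 1.187], [0.0, 0.0, 0.0, 1.0]]
```

View pics/a.png

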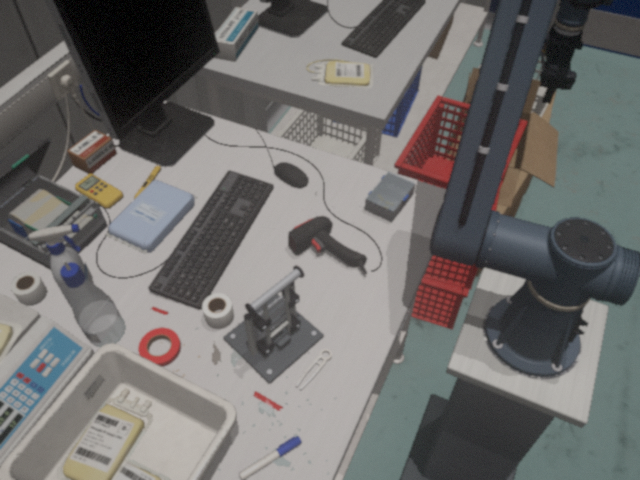

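View pics/b.png

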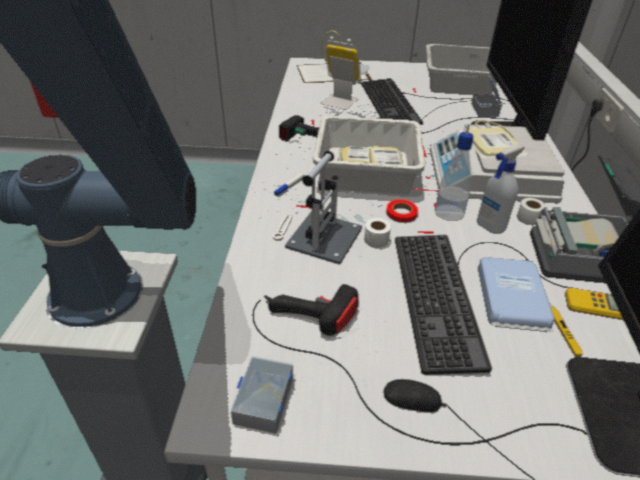

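Scene view: stand plate around (273,337), guide bar from about (250,308) to (300,272). Side view: plate around (325,240), bar around (312,175)–(330,155). I'll get the bar from the depth points.

```bash
cat > h.py <<'E'
import numpy as np
def cloud(s):
    v,u=np.mgrid[:480,:640]; z=s["z_map"]
    p=np.stack([(u-s["cx"])/s["fx"]*z,(v-s["cy"])/s["fy"]*z,z],-1)
    T=np.linalg.inv(s["world_to_cam"]); return p@T[:3,:3].T+T[:3,3]
E
python3 - <<'E'
from h import *
import cv2
for n,(u0,u1,v0,v1) in dict(scene=(220,330,255,385),side=(280,365,140,265)).items():
    s=np.load(n+".npz"); P=cloud(s)[v0:v1,u0:u1]; ok=s["z_map"][v0:v1,u0:u1]>0
    I=s["img"][v0:v1,u0:u1].astype(int)
    m=ok&(P[...,2]>.195)&(P[...,2]<.25); q=P[m]
    c=np.median(q,0); q=q[np.linalg.norm(q-c,axis=1)<.1]
    w=np.linalg.svd(q[:,:2]-q[:,:2].mean(0))[2][0] if len(q)<3000 else None
    t=(q[:,:2]-q[:,:2].mean(0))@w
    print(n,len(q),"mean",q.mean(0).round(4),"dir",w.round(3),np.degrees(np.arctan2(w[1],w[0])).round(1),"t",t.min().round(3),t.max().round(3),"mid",(q[:,:2].mean(0)+w*(t.min()+t.max())/2).round(4),"z",q[:,2].max().round(3))
    g=ok&(abs(P[...,2]-.012)<.008)&(I.sum(-1)<300)
    p=P[g][:,:2].astype(np.float32); print(" plate",len(p),cv2.minAreaRect(p))
E
```

```text
scene 688 mean [0.5071 0.2711 0.2212] dir [0.345 0.939] 69.8 t -0.072 0.066 mid [0.5059 0.2681] z 0.235
 plate 2463 ((0.6157771944999695, 0.23041534423828125), (0.16595964133739471, 0.3439452052116394), 69.70882415771484)
side 379 mean [0.5084 0.2567 0.2186] dir [-0.358 -0.934] -110.9 t -0.077 0.062 mid [0.5112 0.264 ] z 0.231
 plate 1864 ((0.5097723007202148, 0.47586530447006226), (0.25776025652885437, 0.6565966010093689), 4.865241050720215)
```

```bash
cat >> h.py <<'E'
def R_down(yaw):  # tool y along stand x
    y=np.array([np.cos(yaw),np.sin(yaw),0]); z=np.array([0,0,-1.]); return np.column_stack([np.cross(y,z),y,z])
E
python3 - <<'E'
from h import *
from bench import bot,vision
import cv2
yaw=np.radians(69.6-90)
q0=bot.observe()["qpos"]; best=None
for k in(0,np.pi):
    q=bot.ik([.508,.266,.32],R_down(yaw+k)); print(k,None if q is None else np.round(q,2))
    if q is not None and (best is None or abs(q[5])<abs(best[1][5])): best=(k,q)
R=R_down(yaw+best[0])
bot.move_ptp([.508,.266,.32],R)
o=bot.observe(); print(o["t"],o["eef_pos"],o["contact_force"])
s=vision.snapshot("wrist"); np.savez("w.npz",pos=o["eef_pos"],R=o["ee_rot"],**s)
print({k:s[k] for k in s if k not in("img","z_map")})
cv2.imwrite("pics/c.png",s["img"][:,:,::-1])
s=vision.snapshot("side");cv2.imwrite("pics/d.png",s["img"][:,:,::-1])
E
```

```text
0 [ 0.29  0.37  1.45 -0.    1.32  0.64]
3.141592653589793 [ 0.29  0.37  1.45 -0.    1.32 -2.5 ]
3.3917 [0.50841629 0.26533917 0.31988325] [-0.40483979 -0.10977289 -0.13753241]
{'fx': 371.64829954431775, 'fy': 371.64829954431775, 'cx': 318.81392566487204, 'cy': 237.51467340745117, 'hand_eye': array([[-3.28739008e-04, -9.64721714e-01, -2.63271544e-01,
         7.24584716e-02],
       [ 9.99999913e-01, -3.84240618e-04,  1.59327086e-04,
         3.12099298e-04],
       [-2.54865920e-04, -2.63271469e-01,  9.64721757e-01,
        -1.49469498e-01],
       [ 0.00000000e+00,  0.00000000e+00,  0.00000000e+00,
         1.00000000e+00]])}
```

View pics/c.png

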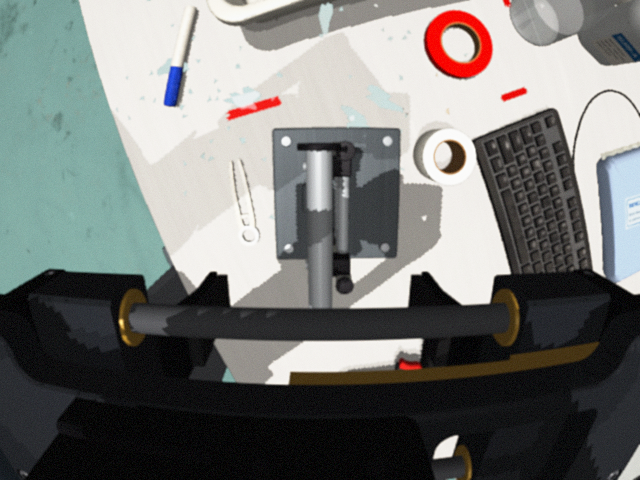

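The wrist view shows the bar vertical at columns ~307–332, with its far end disc at row ~147, centred between the finger tips at (215,290) and (425,290). I'll check that by casting rays, then descend.

Run:
```python
from h import *
w=np.load("w.npz"); H=w["hand_eye"]
def ray(u,v,z):
    d=np.array([u-w["cx"],v-w["cy"]]); r=np.hypot(*d); th=r/w["fx"]
    c=np.r_[d/r*np.sin(th),np.cos(th)]
    D=w["R"]@H[:3,:3]@c; O=w["pos"]+w["R"]@H[:3,3]
    return O+D*(z-O[2])/D[2]
g=w["img"].astype(int).sum(-1)
for v in(170,190,260,280): print(v,g[v,296:345:2].tolist())
yh=w["R"][:,1]; xh=w["R"][:,0]
for u,v in((307,190),(332,190),(310,280),(332,280),(320,145),(320,150)):
    p=ray(u,v,.215); print(u,v,p.round(4),"tool xy",((p-w["pos"])@xh).round(4),((p-w["pos"])@yh).round(4))
```

```text
170 [354, 356, 347, 363, 393, 370, 449, 516, 564, 638, 693, 710, 688, 606, 569, 513, 437, 357, 178, 76, 76, 69, 51, 125, 177]
190 [232, 193, 171, 178, 179, 301, 440, 513, 577, 619, 668, 692, 676, 605, 570, 522, 452, 361, 205, 194, 277, 303, 346, 468, 677]
260 [414, 411, 409, 427, 385, 291, 258, 299, 342, 381, 397, 440, 463, 424, 393, 376, 337, 287, 179, 85, 79, 80, 73, 79, 72]
280 [435, 437, 451, 444, 440, 423, 325, 301, 330, 373, 407, 441, 441, 412, 377, 376, 322, 286, 373, 437, 228, 70, 61, 90, 100]
307 190 [0.5141 0.3027 0.215 ] tool xy 0.037 -0.0078
332 190 [0.5302 0.2967 0.215 ] tool xy 0.037 0.0095
310 280 [0.4924 0.24   0.215 ] tool xy -0.0294 -0.0061
332 280 [0.5076 0.2343 0.215 ] tool xy -0.0294 0.01
320 145 [0.5333 0.3286 0.215 ] tool xy 0.068 0.0012
320 150 [0.5321 0.3254 0.215 ] tool xy 0.0646 0.0012
```

Run:
```python
from h import *
from bench import bot,vision
import cv2,json
o=bot.observe(); R=R_down(np.radians(69.6-90+.5)); p=np.array([.5084,.2653,.207])+.001*R[:,1]
def st(m):
    o=bot.observe(); print(m,round(o["t"],2),o["eef_pos"].round(4),"F",o["contact_force"].round(1),"g",round(o["grip_force"],1),round(o["width"],3),flush=True); return o
print(bot.move_straight(p+[0,0,.04],R,v=.1)); 
print(bot.move_straight(p,v=.08,max_force=8)); st("down")
bot.clamp(30); bot.hold(.3); st("clamp")
s=vision.snapshot("side");cv2.imwrite("pics/e.png",cv2.resize(s["img"][110:290,220:440,::-1],None,fx=3,fy=3))
```

```text
False
False
down 5.03 [0.5096 0.265  0.2071] F [-0.2  0.6  0.6] g 0.0 0.998
clamp 6.46 [0.5089 0.2651 0.2069] F [-2.4  1.5  1.1] g 30.0 0.197
```

View pics/e.png

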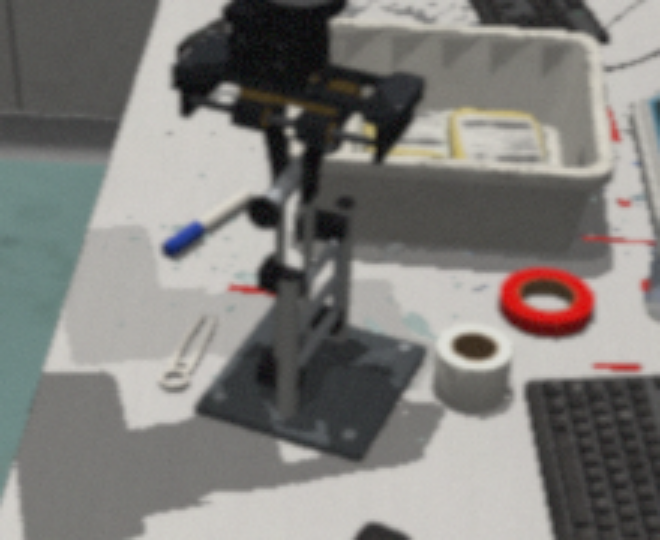

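The side crop shows the fingers closed across the bar at about (290,180), with the bystanders untouched. Now I'll lift in steps, logging force.

Run:
```python
from h import *
from bench import bot
o=bot.observe(); p=o["eef_pos"].copy(); p[2]=.2069; np.save("p0.npy",p)
def st(l):
    o=bot.observe(); print(l,round(o["t"],2),"dz",round((o["eef_pos"][2]-p[2])*1e3,1),"F",o["contact_force"].round(1),round(o["width"],3),flush=True)
for l in [4,12,20,28,36]+list(range(42,95,4)):
    hit=bot.move_straight(p+[0,0,l/1000],v=.04,max_force=15); st(l)
    if hit: print("HIT"); break
```

```text
4 6.76 dz 3.5 F [ 0.6  1.8 -5.4] 0.197
12 7.11 dz 12.3 F [ 0.3  1.1 -6.4] 0.192
20 7.46 dz 20.5 F [-0.9  1.  -5.5] 0.196
28 7.81 dz 28.5 F [ 0.2  0.3 -5.1] 0.197
36 8.16 dz 36.7 F [-0.6  0.6 -2.5] 0.198
42 8.46 dz 42.3 F [ 0.   1.1 -4.9] 0.199
46 8.71 dz 46.2 F [-1.1  2.  -5. ] 0.195
50 8.96 dz 50.3 F [-0.1  1.  -4.9] 0.196
54 9.21 dz 54.3 F [-0.8  2.2 -5.8] 0.195
58 9.46 dz 58.3 F [-0.4  1.3 -5.8] 0.196
62 9.71 dz 62.4 F [-1.   1.1 -5. ] 0.198
66 9.96 dz 66.4 F [-0.4  1.3 -5.8] 0.196
70 10.21 dz 70.4 F [-1.3  1.1 -4.4] 0.194
74 10.46 dz 74.4 F [-0.6  1.3 -4.6] 0.196
78 10.71 dz 78.3 F [-0.2  0.1 -4.8] 0.193
82 10.96 dz 82.4 F [-0.7  0.9 -5. ] 0.195
86 11.21 dz 86.4 F [-1.8  0.8 -5.1] 0.196
90 11.46 dz 90.4 F [-0.7  1.7 -5.5] 0.193
94 11.71 dz 94.3 F [-1.7  2.1 -5.4] 0.2
```

Run:
```python
from h import *
from bench import bot
p=np.load("p0.npy")
def fz():
    f=[]
    for _ in range(5): bot.hold(.03); o=bot.observe(); f.append(o["contact_force"][2])
    return np.mean(f),o
bot.hold(.4)
bot.move_straight(p+[0,0,.084],v=.03); base,o=fz(); print("base",base)
l=84.
while l>54:
    l-=1; hit=bot.move_straight(p+[0,0,l/1000],v=.012,max_force=4); f,o=fz()
    print(l,round(o["t"],2),"dz",round((o["eef_pos"][2]-p[2])*1e3,2),round(f,2),hit,flush=True)
    if hit or f>base+2: print("CONTACT"); break
```

```text
base -7.566985287405181
83.0 13.18 dz 83.08 -6.46 False
82.0 13.59 dz 82.02 -5.78 False
81.0 14.01 dz 80.89 -6.05 False
80.0 14.43 dz 79.85 -6.39 False
79.0 14.84 dz 78.94 -6.08 False
78.0 15.26 dz 77.95 -6.24 False
77.0 15.68 dz 76.91 -6.15 False
76.0 16.09 dz 75.91 -6.59 False
75.0 16.51 dz 74.9 -6.0 False
74.0 16.93 dz 73.91 -6.7 False
73.0 17.34 dz 72.93 -6.75 False
72.0 17.76 dz 71.93 -6.44 False
71.0 18.18 dz 70.91 -5.91 False
70.0 18.59 dz 69.93 -6.68 False
69.0 19.01 dz 68.91 -5.96 False
68.0 19.43 dz 67.91 -6.39 False
67.0 19.84 dz 67.18 -4.09 False
CONTACT
```

Run:
```python
from h import *
from bench import bot
p=np.load("p0.npy")
l=67.
for k in range(10):
    l-=.3; bot.move_straight(p+[0,0,l/1000],v=.01,max_force=6)
    f=[]
    for _ in range(6): bot.hold(.03); o=bot.observe(); f.append(o["contact_force"][2])
    f=np.mean(f); print(round(l,1),round(o["t"],2),"dz",round((o["eef_pos"][2]-p[2])*1e3,2),round(f,2),flush=True)
    if f>-.8: break
```

```text
66.7 20.29 dz 67.02 -0.97
66.4 20.74 dz 66.83 2.11
```

The pawl is bearing: the section's weight is off the tool and contact is firm at dz 66.8. Time to release, back off and check.

Run:
```python
from h import *
from bench import bot,vision
import cv2
p=np.load("p0.npy")
bot.let_go(); bot.hold(.2); o=bot.observe(); print(o["t"],o["contact_force"].round(1),o["width"])
q=o["eef_pos"].copy(); bot.move_straight(q+[0,0,.12],v=.1,max_force=8)
o=bot.observe(); print(o["t"],o["eef_pos"],o["contact_force"].round(1))
for n in("side","scene"):
    s=vision.snapshot(n); P=cloud(s); d=np.linalg.norm(P[...,:2]-p[:2],axis=-1)
    m=(d<.07)&(P[...,2]>.2)&(P[...,2]<.31); print(n,np.percentile(P[m][:,2],[50,80,97]))
    if n=="side": cv2.imwrite("pics/f.png",cv2.resize(s["img"][110:290,220:440,::-1],None,fx=3,fy=3))
```

```text
22.25 [-0.1 -0.2  0.8] 1.000481932790238
23.6 [0.50849454 0.2650125  0.39244914] [-0.   0.8 -0.2]
side [0.28213824 0.28974079 0.29437084]
scene [0.28783305 0.2913383  0.29544639]
```

View pics/f.png

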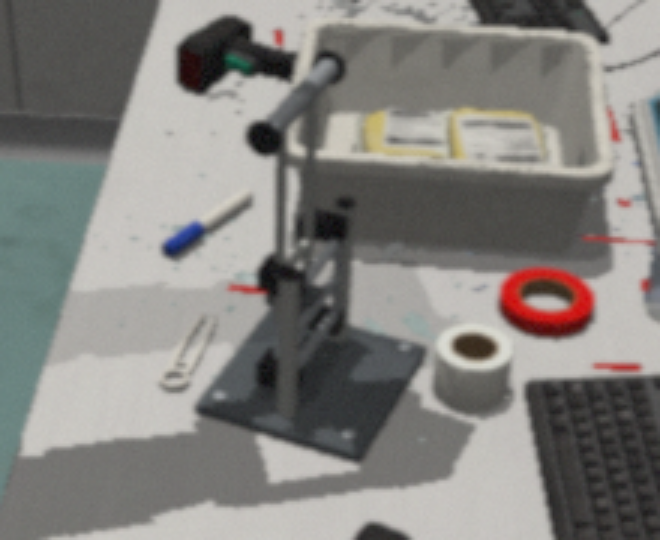

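The picture shows the section standing raised, with the bar from about (265,135) to (325,70), its top near z 0.29. The arm is clear and the bystanders are unmoved.

```bash
python3 -c "
from bench import bot
print(bot.close_job())"
```

```text
the job is handed in; nothing more can be done
None
```

The job is handed in: the sliding section was lifted 94 mm, lowered until the pawl was felt bearing on the middle rung at about 67 mm of lift, and let go; it stayed up, and the bystanders in view were unmoved.

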